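# Stand the toppled document tube up in its bin

## Task

In the grey two-bay storage bin on the conservation bench, a round document tube and a flat slim case have slumped over, one in each bay. Tip the round tube upright on the end that is already down, so that it stands on the floor of the bin, without lifting it out of the bin. Leave the flat case leaning just as it is.

Things in the scene. Friction and masses are not known exactly. Their poses are not given: they have to be found in the camera images.
- tube_mid (a point): Centre (half-way along, on the axis) of the round capped document tube: cardboard with white end caps, 40 mm diameter, 200 mm long, 0.10 to 0.20 kg, closed flat ends. Its z axis runs along the tube from the lower end to the upper end; at the start it leans about 40 degrees above horizontal, lower end on the floor against the bay's end wall on the bin's -x side, upper end resting inside the opposite (+x) end wall, its highest edge about 10 mm over the rim.
- case_mid (a point): Centre of the flat slim case that must be left alone: cardboard box with a pale paper band round its upper end, rectangular section 64 mm wide (along the bin's y) by 40 mm thick, 200 mm long; it leans in the other bay in the same way. Its z axis runs along its length, from the lower to the upper end.
- bin: Grey open-topped bin, fixed to the bench, 190 mm (its x) by 255 mm (its y) and 155 mm high outside; origin at the centre of its underside on the bench, z up. Walls, floor and the divider 5 mm thick. The divider runs along its x at y = 0 and makes two bays side by side, each 180 mm (x) by 120 mm (y) inside and 150 mm deep, centred at y = +62.5 and -62.5 mm. Either bay may hold the tube; it lies within about 10 mm of the bay's middle line.
Things that resemble listed ones, but are neither listed nor needed, are in the scene too. Leave any green look-alike of the part that bears tube_mid alone.

How it is judged:
At the end, for the whole second after the job is handed in: The tube stands in the bin on its original lower end, its axis within 10 degrees of vertical and its centre 90 to 120 mm above the bench (105 mm when it stands on the bin floor); the flat case is within 20 mm of where it began (angle between tube_mid's own z axis and vertical below 0.175 rad and z of tube_mid in the frame of bin between 0.09 and 0.12 m and x of tube_mid in the frame of bin between -0.09 and 0.09 m and y of tube_mid in the frame of bin between -0.1225 and 0.1225 m and distance of case_mid from where it was at the start of the episode below 0.02 m); the robot touches nothing.
It fails at once if the tube is lifted out of the bin (its centre more than 175 mm above the bench) (z of tube_mid in the frame of bin above 0.175 m).
It fails at once if the flat case is moved more than 20 mm (distance of case_mid from where it was at the start of the episode above 0.02 m).
It also fails if it takes over 35 s, if anything falls off the work surface, if the arm or the gripper's body presses on something with over 40 N, if the wrist force passes 120 N, or if a joint passes its speed limit or range.

## Robot

A 6-joint arm with a two-finger parallel gripper is mounted at the origin on the work surface. World frame = base frame: x ahead of the robot, y to its left, z up, the work surface at z = 0. Lengths are in m, angles in rad, forces in N, time in s.
With the tool pointing down it reaches from about 0.375 to 0.975 m from the base axis. Payload 3.8 kg.
Tool frame: the origin (TCP) lies at the very end of the fingers, on their centre line; the grasp point (between the pads) lies 19 mm behind it; z points along the fingers, y is the line along which they close (so a half turn about z gives the same grasp; the last joint's range is limited). The gripper opens to 85 mm and grips with 20 to 120 N. Pads are 22 mm wide; open, the fingers measure 114 mm over their backs; the gripper's body (76 mm by 85 mm) begins 54 mm behind the grasp point. The pads swing forward as they close: fully open they stand 13 mm farther back than shut.
Start: joints at [-1.302, 0.264, 1.604, -0, 1.274, -0.037], TCP at [0.203, -0.644, 0.231] pointing down, gripper open.
Joint ranges: [-2.63, 2.63], [-0.94, 2.18], [0.31, 2.57], [-1.31, 4.45], [0, 2.66], [-2.55, 2.55]. Speed limits (rad/s): [2.57, 2.57, 3.14, 3.14, 3.14, 3.14].

## Interface

Orientations are given as a rotation vector (axis times angle).
In Python, from workcell import monitor, viewer, job gives the robot as it stands. The module is installed in compiled form; this text tells all that it offers.
- The arm moves only by the tool step_arm, never from a script. Its argument "series" is one flat list of numbers, 4 for each row, row after row: the shift along the tool's x, y, z in m, then the turn about the tool's z in rad. A call has 1 to 8 rows; each row is the pose to reach, as a shift and turn from the pose commanded when the call began, along the tool's axes at that moment; what a row does not reach only later rows make up. A row lasts 1/8 s, in which the tool goes at most 62.5 mm and 10.7 degrees, less where a joint would pass 70% of its speed; a pose out of reach is approached as far as the arm can. A call with a gripper value outside its range is refused whole. "gripper" is the opening, from 0 (shut) to 1 (fully open), set as the call begins (left out, the last holds). The fingers move at their own pace and stop on an object; "newtons" is the grip in N (left out, the last holds). Time passes only in rows, so rows that repeat a pose let the fingers close. It gives the time, the measured TCP pose, the force, the opening and the grip force at its end, in the units of the state.
- monitor.read_state(): the state, without advancing time (a new reading comes with each control period).
- viewer.read_camera(name): name is "scene" or "top" or "wrist"; returns a dict with "image" (400x640x3 uint8, red, green, blue), "intrinsics" (3x3 intrinsics, pixels), "T" (4x4, takes a point from camera to world coordinates); the wrist camera has in their place "hand_eye" (4x4, takes a point from camera to tool coordinates, whose origin is the TCP and whose axes are the flange's). Camera axes: x right, y up, looking along -z (the intrinsics and any distortion apply to the point x, -y, -z); pixel columns grow to the right and rows downward; lengths in m; the calibration is good to about 2 mm. A picture is of the moment at which its call begins: read the wrist's pose just before it. There is no depth.
- job.finish_job(): hands the job in; it is judged then, once.
Trained networks look in a picture, given as the dict that the camera call returned (one of the last four; its "shot" number tells which), for a name from the list of things; names that differ only in an ending like _2 or _b are one class to them, and where a whole thing is asked for, a point or a joint stands for the part that bears it (a point fixed in the world has none). Each returns a list of dicts, best first, with "score" (0 to 1); they miss things now and then, are a little off and sometimes report something else, mostly with a low value. They report only what shows in the picture. A call takes as long as a camera call. They do not tell look-alikes from the thing itself.
- viewer.boxes_of(picture, label): "extent" ([centre column, centre row, width, height] in pixels, round what is visible of it).
- viewer.spot_point(picture, label): "point" ([column, row] in pixels: a listed point, or the origin of a listed thing).
The state is a dict: "time": time; "q": joint angles; "joint_vel": joint speeds; "joint_torque": joint torques, N m; "tool_pos": TCP position; "tcp_rot": TCP orientation; "wrist_force": force on the tool from outside, world axes, zero at the start; "torque": the same for the moment, N m; "width": opening from 0.0 (shut) to 1.0 (fully open); "grip_force": force on a finger pad.
Only numpy, scipy, OpenCV 4.12 (cv2) and the standard library are available. Lean on these libraries where they do the work, as an engineer would, in place of code of your own. Each camera call takes 0.05 s, during which the arm holds its last target. There are 200 camera calls.

## Working session

There is one attempt and no reset: what is moved stays moved. The work goes in short steps, Python scripts to look and compute and a tool call to move; the robot and the scene stay as the last step left them, time stands still between calls to the robot, and variables do not carry over. Pictures are saved under pics/ and viewed, at most 11 in all, crops included, and the job is handed in when it is done.

Besides the shell and the picture viewer there is one more tool, called after "Request:" as a command line: name --argument value ..., lists and objects as JSON in quotes. step_arm: Moves the arm, as the interface text tells. Its arguments: {"type":"object","properties":{"series":{"type":"array"},"gripper":{"type":"number"},"newtons":{"type":"number"}},"required":["series"]}

```bash
mkdir -p pics; cat > h.py <<'E'
import numpy as np, cv2
from workcell import monitor, viewer, job
def save(p,n): cv2.imwrite(f'pics/{n}.png',p['image'][:,:,::-1])
def proj(p,X):
    T=np.array(p['T']);K=np.array(p['intrinsics']);c=(np.atleast_2d(X)-T[:3,3])@T[:3,:3]
    u=(K@np.c_[c[:,0],-c[:,1],-c[:,2]].T).T
    return u[:,:2]/u[:,2:]
def onplane(p,px,z):
    T=np.array(p['T']);K=np.array(p['intrinsics'])
    r=np.linalg.inv(K)@[px[0],px[1],1];d=T[:3,:3]@[r[0],-r[1],-r[2]]
    return T[:3,3]+d*(z-T[2,3])/d[2]
E
python3 - <<'E'
from h import *
s=monitor.read_state();print(s)
a=[]
for n in ['scene','top']:
    p=viewer.read_camera(n);save(p,n);print(n,p.keys(),p['intrinsics'],p['T'])
    for l in ['tube_mid','case_mid','bin']: print(l,viewer.boxes_of(p,l),viewer.spot_point(p,l))
    a.append(p['image'])
cv2.imwrite('pics/both.png',cv2.resize(np.vstack(a),(480,600))[:,:,::-1])
E
```

```text
{'time': 0.0, 'q': array([-1.30187504e+00,  2.64744183e-01,  1.60540979e+00,  1.99196322e-05,
        1.27371275e+00, -3.68913104e-02]), 'joint_vel': array([-0.00034218,  0.00014045,  0.00109585, -0.00045341, -0.0001562 ,
       -0.00106235]), 'joint_torque': array([ 3.20944513e-03, -5.15108728e+01, -3.67313755e+01,  3.22911183e-04,
        1.26979940e-02,  2.30150427e-06]), 'tool_pos': array([ 0.20303087, -0.64295179,  0.22994876]), 'tcp_rot': array([-3.10270517e+00, -4.78146174e-01,  3.83504736e-04]), 'wrist_force': array([-0.24537374,  0.19162945, -0.72607725]), 'torque': array([-0.01089083,  0.0496569 , -0.01922087]), 'grip_force': 0.0, 'width': 0.9989392534575695}
scene dict_keys(['image', 'intrinsics', 'T', 'shot']) [[475.11178482   0.         323.92778246]
 [  0.         475.11178482 199.94184883]
 [  0.           0.           1.        ]] [[ 0.70177376 -0.53132086  0.47456479  0.98509406]
 [ 0.7122518   0.50970528 -0.48259496 -0.4701533 ]
 [ 0.01452459  0.6766821   0.73613203  0.84800428]
 [ 0.          0.          0.          1.        ]]
tube_mid [{'extent': [352.5, 365.2, 
[... 920 characters left out ...]
 0.          0.          1.        ]]
tube_mid [{'extent': [440.0, 323.5, 59.0, 67.2], 'score': 0.85}, {'extent': [414.2, 94.5, 71.9, 47.5], 'score': 0.84}, {'extent': [417.1, 183.4, 44.3, 63.9], 'score': 0.77}, {'extent': [252.5, 191.8, 50.2, 68.5], 'score': 0.67}, {'extent': [374.6, 213.6, 58.5, 74.1], 'score': 0.16}] [{'point': [441.2, 323.4], 'score': 0.82}, {'point': [415.0, 92.8], 'score': 0.64}, {'point': [420.5, 179.3], 'score': 0.62}]
case_mid [{'extent': [374.5, 215.0, 57.7, 71.4], 'score': 0.8}] [{'point': [377.7, 215.6], 'score': 0.74}]
bin [{'extent': [406.3, 198.2, 137.8, 129.3], 'score': 0.95}] [{'point': [393.0, 197.0], 'score': 0.7}, {'point': [416.0, 181.2], 'score': 0.66}]
```

View pics/top.png

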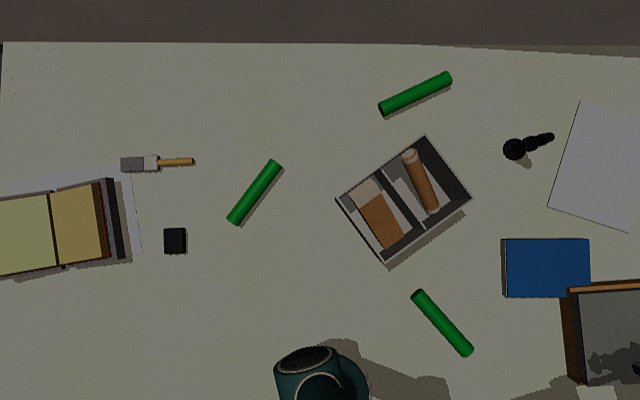

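View pics/scene.png

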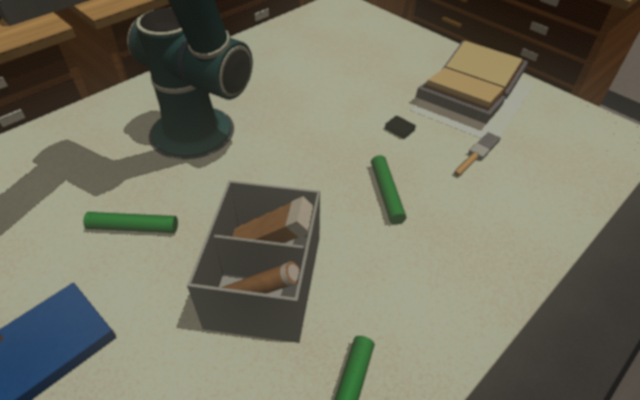

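The bin is yawed about 37°, with rim corners in the top view at about (335,198), (425,135), (472,198) and (387,268). The cardboard tube is in its right bay, upper end near (408,155). The case is in the left bay, and the three green tubes outside are look-alikes. In the scene view the rim corners are at about (230,183), (320,192), (301,303) and (193,289).

```bash
cat > fit.py <<'E'
from h import *
from scipy.optimize import least_squares
from scipy.spatial.transform import Rotation as R
def B(v,P): # bin->world
    c,s=np.cos(v[2]),np.sin(v[2]);P=np.atleast_2d(P)
    return np.c_[v[0]+c*P[:,0]-s*P[:,1],v[1]+s*P[:,0]+c*P[:,1],P[:,2]]
C=np.array([[.095,.1275,.155],[.095,-.1275,.155],[-.095,-.1275,.155],[-.095,.1275,.155]])
def tube(t): # y offset, yaw about lower end ; elevation 40
    th=np.radians(40);ax=np.array([np.cos(th)*np.cos(t[1]),np.cos(th)*np.sin(t[1]),np.sin(th)])
    lo=np.array([-.077,-.0625+t[0],.0203]);return lo,ax
def outline(t):
    lo,a=tube(t);e=np.cross([0,0,1],a);e/=np.linalg.norm(e);n=np.cross(a,e)
    k=np.linspace(0,2*np.pi,40)[:,None]
    return [lo+s*a+.02*(np.cos(k)*e+np.sin(k)*n) for s in (0,.168,.2)]
E
python3 - <<'E'
from fit import *
ps=[viewer.read_camera(n) for n in ('scene','top')]
# px order matches C: (+x,+y),(+x,-y),(-x,-y),(-x,+y)
top=np.array([[335,198],[425,135],[472,198],[387,268]],float);sc=np.array([[320,192],[301,303],[193,289],[230,183]],float)
g=[cv2.cvtColor(p['image'],cv2.COLOR_RGB2GRAY) for p in ps]
f=lambda v:np.r_[(proj(ps[1],B(v,C))-top).ravel(),(proj(ps[0],B(v,C))-sc).ravel()]
r=least_squares(f,[.5,-.2,.64],loss='soft_l1');v=r.x;print(v,np.round(f(v).reshape(-1,2),1).tolist());np.save('bin.npy',v)
s=monitor.read_state();M=R.from_rotvec(s['tcp_rot']).as_matrix();print(M.round(3), s['tool_pos'])
out=[]
for p in ps:
    im=p['image'][:,:,::-1].copy();S=3
    c=proj(p,B(v,[0,0,.08]))[0].astype(int);x0,y0=c-[90,90]
    im=cv2.resize(im[y0:y0+190,x0:x0+130+50],None,fx=S,fy=S)
    if 1:
        im=cv2.convertScaleAbs(im,alpha=1.5)
        d=lambda X,col:cv2.polylines(im,[((proj(p,B(v,X))-[x0,y0]+.5)*S).astype(int)],True,col,1)
        d(C,(0,255,255))
        for o in outline([0,0]): d(o,(255,255,0))
    out.append(cv2.resize(im,(400,420)))
cv2.imwrite('pics/ov.png',np.hstack(out))
E
```

```text
[ 0.5203789  -0.16405427  0.67048723] [[-0.4, -1.7], [-2.2, -5.5], [2.3, -2.9], [-1.9, -5.3], [-0.2, -0.8], [-0.9, -1.2], [-4.6, -0.2], [-2.4, -0.9]]
[[ 0.954  0.301  0.   ]
 [ 0.301 -0.954 -0.   ]
 [ 0.     0.    -1.   ]] [ 0.20324025 -0.64369706  0.23134145]
```

View pics/ov.png

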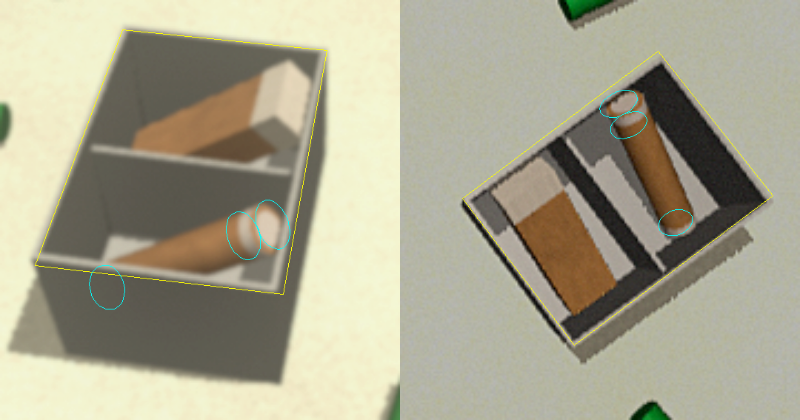

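The overlay fits within a few mm: predicted upper cap (620,103) against about (625,105) seen in the top view, so the tube sits about 4 mm to -y of the bay's middle line. I'll hover over the grasp point next.

```bash
cat > rel.py <<'E'
from fit import *
v=np.load('bin.npy')
def rel(P,s=None):
    s=s or monitor.read_state();M=R.from_rotvec(s['tcp_rot']).as_matrix()
    W=B(v,P)[0];d=M.T@(W-s['tool_pos']);y=np.arctan2(M[1,0],M[0,0])
    print('target',W.round(4),'shift',d.round(4),'turn',round(-(v[2]-y),4),'t',s['time'])
E
python3 -c "
from rel import *
rel([.0517,-.066,.235])"
```

```text
target [ 0.6019 -0.1836  0.235 ] shift [ 0.5187 -0.3187 -0.0037] turn -0.3647 t 0.8
```

Request:
step_arm --series '[0.06, -0.037, -0.005, -0.05, 0.12, -0.074, -0.01, -0.1, 0.18, -0.11, -0.01, -0.15, 0.24, -0.147, -0.01, -0.2, 0.3, -0.184, -0.01, -0.25, 0.36, -0.221, -0.01, -0.3, 0.42, -0.258, -0.01, -0.33, 0.47, -0.289, -0.01, -0.365]' --gripper 0.78

```text
time: 1.8
tool_pos: [0.5316, -0.2644, 0.2417]
tcp_rot: [2.965, 1.035, 0.001]
wrist_force: [0.7, -0.5, 0.3]
width: 0.781
grip_force: 0.0
```

```bash
python3 -c "
from rel import *
rel([.0517,-.066,.235])"
```

```text
target [ 0.6019 -0.1836  0.235 ] shift [ 0.1053 -0.0195  0.0067] turn 0.0014 t 1.8
```

Request:
step_arm --series '[0.03, -0.005, 0.003, 0, 0.056, -0.01, 0.006, 0, 0.056, -0.01, 0.006, 0, 0.056, -0.01, 0.006, 0]'

```text
time: 2.3
tool_pos: [0.5677, -0.2237, 0.2353]
tcp_rot: [2.966, 1.034, -0.001]
wrist_force: [-0.8, -0.5, 0.7]
width: 0.778
grip_force: 0.0
```

```bash
python3 - <<'E'
from rel import *
s=monitor.read_state();rel([.0517,-.066,.235],s)
p=viewer.read_camera('wrist');M=np.eye(4);M[:3,:3]=R.from_rotvec(s['tcp_rot']).as_matrix();M[:3,3]=s['tool_pos']
p['T']=M@np.array(p['hand_eye'])
im=cv2.convertScaleAbs(p['image'][:,:,::-1],alpha=1.5)
d=lambda X,col:cv2.polylines(im,[proj(p,B(v,X)).astype(int)],True,col,1)
d(C,(0,255,255))
for o in outline([-.0035,0]): d(o,(255,255,0))
cv2.imwrite('pics/w1.png',im)
E
```

```text
target [ 0.6019 -0.1836  0.235 ] shift [ 0.0517 -0.0102  0.0003] turn 0.0005 t 2.3
```

View pics/w1.png

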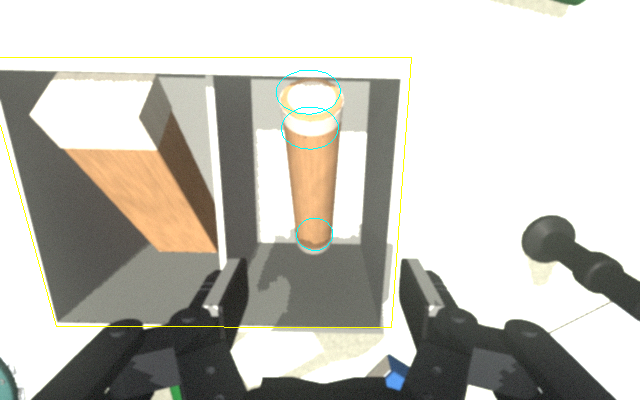

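The wrist view shows the tube straight ahead between the fingers, with the cap at (312,98) against (309,91) predicted and the lower end near (314,240). The bin is therefore about 5 mm further towards its -x than I fitted. I'll move over the tube and then descend.

Request:
step_arm --series '[0.03, -0.005, 0, 0, 0.047, -0.0085, 0, 0, 0.047, -0.0085, 0, 0, 0.047, -0.0085, 0.03, 0, 0.047, -0.0085, 0.05, 0, 0.047, -0.0085, 0.05, 0, 0.047, -0.0085, 0.05, 0]'

```text
time: 3.22
tool_pos: [0.5997, -0.188, 0.1858]
tcp_rot: [2.966, 1.033, 0.0]
wrist_force: [1.0, 0.1, 0.7]
width: 0.776
grip_force: 0.0
```

```bash
cat > look.py <<'E'
import sys
from rel import *
s=monitor.read_state()
w=B(v,[[0,0,0]])[0];c,sn=np.cos(v[2]),np.sin(v[2]);d=s['tool_pos']-w
print('tcp in bin',np.round([c*d[0]+sn*d[1],-sn*d[0]+c*d[1],d[2]],4),s['time'],s['wrist_force'].round(1),s['width'],s['grip_force'])
a=[viewer.read_camera(n)['image'] for n in ('wrist','scene')]
a[1]=cv2.resize(a[1][160:350,140:400],(547,400))
im=np.hstack(a)[:,:,::-1];im=cv2.resize(im,(800,270))
cv2.imwrite(f'pics/{sys.argv[1]}.png',cv2.convertScaleAbs(im,alpha=1.2))
E
python3 look.py l1
```

```text
tcp in bin [ 0.0473 -0.068   0.1858] 3.225 [1.  0.1 0.7] 0.7762834354735983 0.0
```

View pics/l1.png

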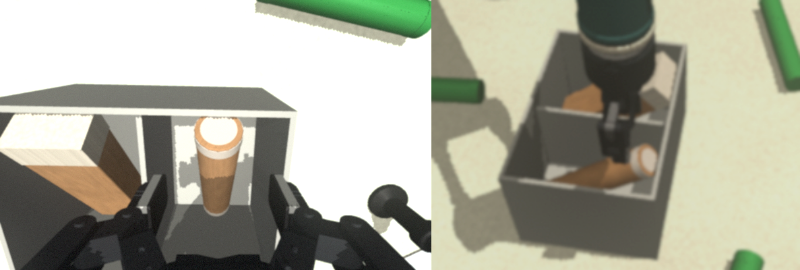

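The fingers (columns 162 and 275) straddle the tube, which is centred at about column 218. I'll descend 83 mm and close gently.

Request:
step_arm --series '[0, 0, 0.03, 0, 0, 0, 0.055, 0, 0, 0, 0.075, 0, 0, 0, 0.083, 0, 0, 0, 0.083, 0, 0, 0, 0.083, 0]'

```text
time: 4.08
tool_pos: [0.5998, -0.1877, 0.1059]
tcp_rot: [2.966, 1.033, 0.001]
wrist_force: [-9.7, 3.7, 14.8]
width: 0.781
grip_force: 8.6
```

Request:
step_arm --series '[0, 0, 0, 0, 0, 0, 0, 0, 0, 0, 0, 0, 0, 0, 0, 0, 0, 0, 0, 0, 0, 0, 0, 0]' --gripper 0.35 --newtons 20

```text
time: 4.82
tool_pos: [0.6014, -0.1877, 0.1036]
tcp_rot: [2.965, 1.034, 0.005]
wrist_force: [2.5, 1.5, 5.5]
width: 0.463
grip_force: 19.5
```

```bash
python3 look.py l2
```

```text
tcp in bin [ 0.0488 -0.0688  0.1036] 4.825 [2.5 1.5 5.5] 0.46303355725406686 19.503373503684998
```

View pics/l2.png

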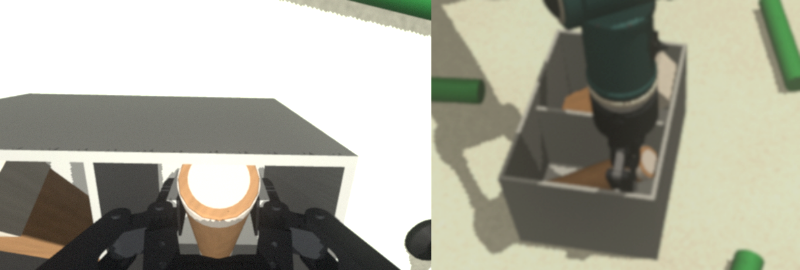

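The tube is gripped (opening 39.4 mm) with its white cap visible between the pads. I'll swing it along the arc about its lower end.

Request:
step_arm --series '[-0.009, 0, -0.01, 0, -0.019, 0, -0.02, 0, -0.03, 0, -0.028, 0, -0.041, 0, -0.034, 0, -0.054, 0, -0.04, 0, -0.067, 0, -0.044, 0, -0.067, 0, -0.044, 0]'

```text
time: 5.8
tool_pos: [0.5456, -0.2301, 0.1462]
tcp_rot: [-2.967, -1.032, 0.002]
wrist_force: [1.2, 1.0, 1.5]
width: 0.468
grip_force: 22.7
```

```bash
python3 look.py l3
```

```text
tcp in bin [-0.0213 -0.0675  0.1462] 5.8 [1.2 1.  1.5] 0.467715910282035 22.699593901634216
```

View pics/l3.png

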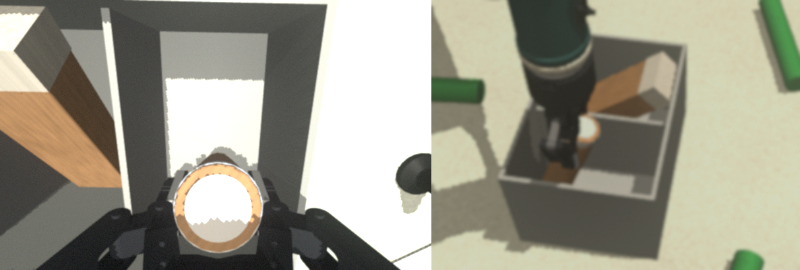

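The tube is pivoting nicely: the cap is seen nearly face-on at (218,208) and the case is in place. I'll continue to vertical.

Request:
step_arm --series '[-0.014, 0, -0.003, 0, -0.028, 0, -0.005, 0, -0.04, 0, -0.005, 0, -0.05, 0, -0.004, 0, -0.055, 0, -0.003, 0, -0.055, 0, -0.003, 0]'

```text
time: 6.65
tool_pos: [0.5037, -0.2645, 0.1508]
tcp_rot: [2.966, 1.033, 0.001]
wrist_force: [0.4, 1.7, 7.9]
width: 0.462
grip_force: 19.8
```

```bash
python3 look.py l4; python3 - <<'E'
from h import *
p=viewer.read_camera('wrist');save(p,'w4');print(np.array(p['hand_eye']).round(3),p['intrinsics'][0][0])
E
```

```text
tcp in bin [-0.0755 -0.0683  0.1508] 6.65 [0.4 1.7 7.9] 0.46188305947029207 19.840668439865112
[[ 0.001  0.951  0.31   0.079]
 [ 1.    -0.001  0.001 -0.001]
 [ 0.001  0.31  -0.951 -0.142]
 [ 0.     0.     0.     1.   ]] 349.2586034532914
```

View pics/l4.png

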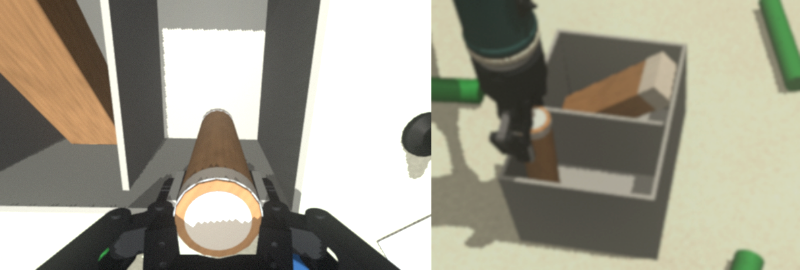

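The wrist view shows the tube nearly upright: bottom edge at full-resolution row ~163, cap from about 264 to 378. I'll solve for the tilt from those rows.

```bash
python3 - <<'E'
from h import *
from scipy.optimize import fsolve
p=viewer.read_camera('wrist');H=np.array(p['hand_eye']);K=p['intrinsics']
p['T']=H
def f(u):
    x,z,t=u; a=np.array([np.sin(t),0,-np.cos(t)]);n=np.array([np.cos(t),0,np.sin(t)])
    top=np.array([x,0,z]);P=[top-.2*a+.02*n,top+.02*n,top-.02*n]
    return proj(p,P)[:,1]-[163,264,378]
for rows in [0]:
    u=fsolve(f,[0,-.054,0]);print(u,np.degrees(u[2]),f(u))
print(viewer.spot_point(p,'tube_mid'))
q=viewer.read_camera('scene');im=cv2.resize(q['image'][210:350,180:330],None,fx=4,fy=4)[:,:,::-1];cv2.imwrite('pics/s4.png',im)
E
```

```text
[ 0.00935994 -0.05124678  0.06106124] 3.498551542480583 [-1.13686838e-13 -1.84172677e-11 -8.29913915e-12]
[]
```

View pics/s4.png

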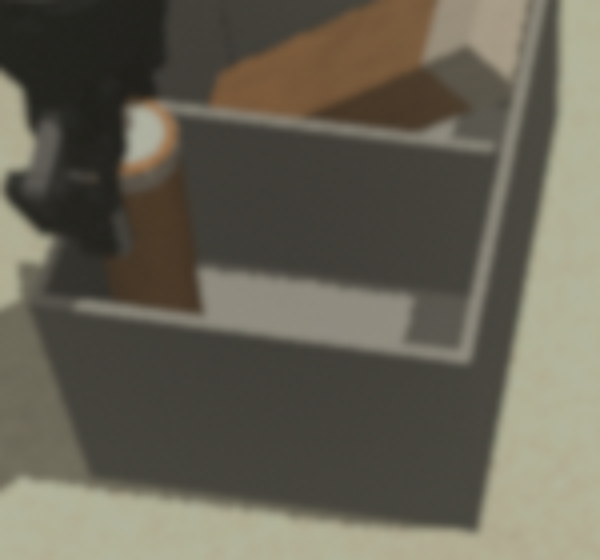

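Tilt is about 3.5° towards +x, with the base on the floor at the wall. I'll nudge 9 mm further towards -x, then open gently.

Request:
step_arm --series '[-0.005, 0, 0, 0, -0.009, 0, 0, 0, -0.009, 0, 0, 0]'

```text
time: 7.32
tool_pos: [0.4973, -0.2694, 0.1503]
tcp_rot: [2.966, 1.033, 0.002]
wrist_force: [1.5, 1.6, 5.8]
width: 0.461
grip_force: 18.4
```

Request:
step_arm --series '[0, 0, 0, 0, 0, 0, 0, 0, 0, 0, 0, 0, 0, 0, 0, 0]' --gripper 0.62

```text
time: 7.82
tool_pos: [0.4965, -0.2689, 0.1489]
tcp_rot: [-2.966, -1.034, 0.002]
wrist_force: [0.8, -0.4, 1.0]
width: 0.615
grip_force: 0.6
```

```bash
python3 look.py l5
```

```text
tcp in bin [-0.0839 -0.0673  0.1489] 7.825 [ 0.8 -0.4  1. ] 0.6149526841162118 0.6379365641623735
```

View pics/l5.png

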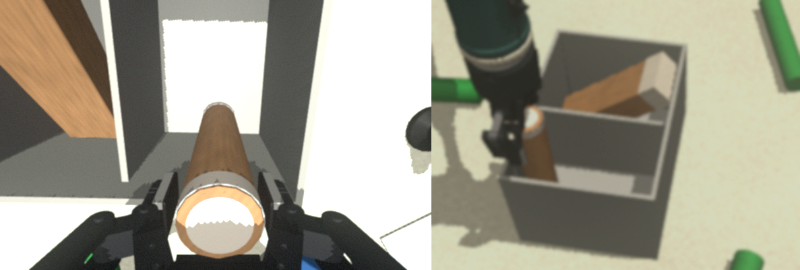

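Tube is released with the fingers clear on both sides and looks upright. I'll retreat straight up and check.

Request:
step_arm --series '[0, 0, -0.02, 0, 0, 0, -0.045, 0, 0, 0, -0.075, 0, 0, 0, -0.11, 0, 0, 0, -0.15, 0, 0, 0, -0.15, 0]'

```text
time: 8.68
tool_pos: [0.4988, -0.2701, 0.3052]
tcp_rot: [2.96, 1.032, 0.008]
wrist_force: [0.7, -0.4, -0.2]
width: 0.626
grip_force: 0.0
```

Request:
step_arm --series '[-0.04, 0.03, 0, 0, -0.08, 0.06, 0, 0, -0.12, 0.09, 0, 0, -0.12, 0.09, 0, 0]'

```text
time: 9.18
tool_pos: [0.4571, -0.4165, 0.2983]
tcp_rot: [-2.967, -1.028, 0.003]
wrist_force: [-0.3, 0.1, -0.3]
width: 0.622
grip_force: 0.0
```

```bash
python3 - <<'E'
from h import *
s=monitor.read_state();print(s['time'],s['tool_pos'],s['wrist_force'])
q=viewer.read_camera('scene');t=viewer.read_camera('top')
print(viewer.boxes_of(q,'case_mid'),viewer.boxes_of(t,'case_mid'))
a=cv2.resize(q['image'][170:350,180:340],(400,450));b=cv2.resize(t['image'][120:280,330:480],(400,450))
cv2.imwrite('pics/fin.png',cv2.convertScaleAbs(np.hstack([a,b])[:,:,::-1],alpha=1.5))
E
```

```text
9.175 [ 0.45709272 -0.41653064  0.29832992] [-0.34850546  0.08395067 -0.25942006]
[{'extent': [272.1, 219.9, 81.9, 50.3], 'score': 0.76}] [{'extent': [374.2, 214.2, 54.5, 73.3], 'score': 0.94}]
```

View pics/fin.png

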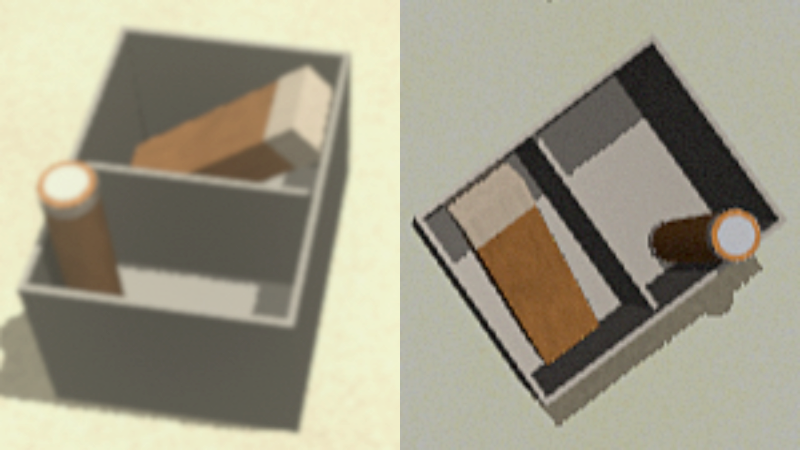

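Tube stands on its own and the case hasn't moved. I'll check the tilt numerically from the cap and base positions.

```bash
python3 - <<'E'
from rel import *
t=viewer.read_camera('top');q=viewer.read_camera('scene')
P=onplane(t,[455.6,203.6],.205);print(P)
for a,n in((t,'top'),(q,'scene')): print(n,proj(a,[[P[0],P[1],.205],[P[0],P[1],.005]]).round(1))
print('scene cap px', 180+67*.4,170+183*.4, onplane(q,[180+67*.4,170+183*.4],.205))
d=P-B(v,[0,0,0])[0];c,s=np.cos(v[2]),np.sin(v[2]);print('bin xy',c*d[0]+s*d[1],-s*d[0]+c*d[1])
for x in (.0,.1):  # vertical edge of bin as reference
    pass
E
```

```text
[ 0.50303445 -0.26408749  0.205     ]
top [[455.6 203.6]
 [430.1 205.8]]
scene [[204.9 243.8]
 [221.9 304.7]]
scene cap px 206.8 243.2 [ 0.50428339 -0.26104223  0.205     ]
bin xy -0.07574713041793192 -0.06760064921599133
```

Both views agree on the cap at 205 mm height. The predicted base edge, column 422.7, is close to the 423.8 seen, so the tube is vertical. Handing in.

```bash
python3 -c "
from workcell import job
print(job.finish_job())"
```

```text
the job is handed in; nothing more can be done
None
```

The tube stands upright on its original lower end on the bin floor, vertical within measurement error. The flat case shows no movement beyond a few pixels in the before/after views, the arm is clear, and I handed the job in at about 9 s; the hand-in returned no verdict.

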